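# Set the slotted stop to the anvil and lock it

## Task

Set the sliding stop of the inspection fixture: take it by its yellow post and slide it along its slots until its nose has pushed the sprung red tip of the green setting block's anvil fully in, which marks the position; hold it against the firm anvil for a moment, only lightly, as the anvil is delicate. Let go so that the tip stays in, then push the red cam lever fully down, without forcing it, to lock the stop there. Leave the gauges, parts and tools around it where they are.

Things in the scene. Friction and masses are not known exactly. Their poses are not given: they have to be found in the camera images.
- fixture: Dark steel base plate 120 (x) x 320 (y) x 20 mm, fixed on the bench. Origin: centre of its underside; y = slide direction, towards the setting block; z up. Fixed 9 mm studs at x +-22, y -86 and -54 mm; each pair carries a blue bridge bar 56 (x) x 10 (y) mm, z 34 to 56 mm (bolt heads to 61), above the stop's plate; the cam lever turns between the bars.
- stop: Loose stop, about 0.7 kg, flat on the fixture's top: aluminium plate 80 (x) x 178 (y) x 10 mm. Two slots 12 mm wide (x +-22, y -52 to 52 mm) run over the studs, so it slides along the fixture's y, 1.5 mm side play, 3 to 6 N drag. Origin: underside, midway between the slots; y to the nose (flat end at y 116 mm). Yellow grip post 20 (x) x 28 (y) mm at y 90 mm, z 10 to 56 mm.
- stop_nose (a point): Middle of the stop's nose face (the end face that meets the anvil), 5 mm above the plate's underside; y points out of the face.
- stop_post (a point): Centre of the top of the stop's yellow grip post; z up.
- master: Green setting block, fixed on the fixture, 50 (x) x 30 (y) x 32 mm. Origin: centre of its underside; axes as the fixture's. A steel anvil, 18 mm diameter, at x 0, z 10 mm sticks out of its -y face with a sprung red tip (14 mm) that gives 3 mm under 0.6 to 1.8 N, then is firm. Pushed in, the tip's end lies at y between -19 and -43 mm: set anew each time, not reported.
- lever: Cam lever, red handle. Origin on its hinge axis (along y) at fixture x 0, y -70, z 47.5 mm. Starts raised 45 to 59 degrees, handle towards the fixture's -x; stiff (0.3 N m), stays where left. Its cam grips the stop's plate from about 24 degrees down to level (hard stop). 105 mm long from the hinge, 16 wide, 12 thick; 10 to 20 N straight down at fixture x -48 mm brings it all the way.
- lever_tip (a point): Point on the middle line of the lever's red handle, 100 mm from the hinge axis; level with the hinge, 47.5 mm above the bench, when the lever is fully down.
- part_a: Loose turned steel part, 62 mm diameter, 40 mm high; bystander.
- part_b: As part_a; bystander.
- part_c: As part_a; bystander.
- plug: Loose brass plug gauge, 16 mm diameter, 35 mm high, standing on the fixture's far corner beside the setting block; bystander.
- ring_gauge: Loose dark steel ring gauge, 60 mm diameter, 14 mm high; bystander.
- wrench: Loose steel wrench lying on the bench; bystander.
- oil: Loose blue bottle, 44 mm diameter, 110 mm high; bystander.
- micrometer: Loose grey and steel micrometer, about 90 mm, lying on the bench; bystander.
Things that resemble listed ones, but are neither listed nor needed, are in the scene too. Of the things like the stop, leave any that is brown; of the rest the larger one is meant.

How it is judged:
On the way, in this order (a step that is already met when the one before it is completed fails the run):
1. the stop's nose is pressed lightly against the anvil, its sprung tip in (over 2 N) for 0.2 s, the lever still up (contact force between stop and master above 2 N and z of lever_tip in the frame of fixture above 0.1 m), for 0.2 s.
2. the cam lever is fully down and clamps the stop (z of lever_tip in the frame of fixture below 0.054 m and contact force between lever and stop above 5 N), for 0.2 s.
At the end, for the whole second after the job is handed in: The lever is down (tip under 54 mm above the bench; 47.5 is fully down) and clamps the stop with over 5 N; the stop is at rest, flat (2.5 mm, 0.05 rad) and straight (0.1 rad), its nose still holding the sprung tip in (over 1 N: within 2 mm of fully in) (all of step 2 and contact force between stop and master above 1 N and angle between the y axis of stop and the y axis of fixture, either way round below 0.1 rad and angle between stop's own z axis and vertical below 0.05 rad and z of stop in the frame of fixture below 0.0225 m and linear speed of stop below 0.01 m/s); the robot touches nothing.
It fails at once if the stop presses the anvil with more than 10 N (contact force between stop and master above 10 N).
It fails at once if the robot presses the setting block with more than 5 N (contact force between the arm and master above 5 N).
It fails at once if the lever is pushed with more than 40 N (contact force between the arm and lever above 40 N).
It fails at once if a bystander is moved more than 15 mm (distance of any of part_a, part_b, part_c, plug, ring_gauge, wrench, oil, micrometer from where it was at the start of the episode above 0.015 m).
It also fails if it takes over 72 s, if anything falls off the work surface, if the arm or the gripper's body presses on something with over 40 N, if the wrist force passes 120 N, or if a joint passes its speed limit or range.

## Robot

A 6-joint arm with a two-finger parallel gripper is mounted at the origin on the work surface. World frame = base frame: x ahead of the robot, y to its left, z up, the work surface at z = 0. Lengths are in m, angles in rad, forces in N, time in s.
With the tool pointing down it reaches from about 0.35 to 0.975 m from the base axis. Payload 4.9 kg.
Tool frame: the origin (TCP) lies at the very end of the fingers, on their centre line; the grasp point (between the pads) lies 19 mm behind it (ctrl.grasp_offset is the distance from the TCP to the grasp point, in m); z points along the fingers, y is the line along which they close (so a half turn about z gives the same grasp; the last joint's range is limited). The gripper opens to 85 mm and grips with 20 to 120 N. Pads are 22 mm wide; open, the fingers measure 114 mm over their backs; the gripper's body (76 mm by 85 mm) begins 54 mm behind the grasp point. The pads swing forward as they close: fully open they stand 13 mm farther back than shut.
Start: joints at [-0.119, 0.053, 1.613, -0, 1.476, -0.119], TCP at [0.625, 0, 0.231] pointing down, gripper open.
Joint ranges: [-3.01, 3.01], [-1.01, 2.22], [0.06, 2.58], [-1.02, 4.17], [0.09, 2.62], [-3.14, 3.14]. Speed limits (rad/s): [2.57, 2.57, 3.14, 3.14, 3.14, 3.14].

## Interface

Orientations are given as a rotation vector (axis times angle).
In Python, from station import ctrl, optics gives the robot as it stands.
- The arm moves only by the shell command python3 -m handwheel 'ROWS' [OPENING] [FORCE]. ROWS is JSON, a list of rows, each an object of numbers: "tx", "ty", "tz": the shift along the tool's x, y, z in mm; "roll": the turn about the tool's z in rad. A call has 1 to 12 rows; each row shifts and turns the commanded pose from where the row before left it, along the tool's axes as they then stand; what a row does not reach is not made up. A row lasts 1/12 s, in which the tool goes at most 41.7 mm and 7.16 degrees, less where a joint would pass 70% of its speed; a pose out of reach is approached as far as the arm can. A call with a gripper value outside its range is refused whole. OPENING is the finger opening in mm, from 0 to 85.4, set as the call begins (- or left out, the last holds). The fingers move at their own pace and stop on an object; FORCE is the grip in N (left out, the last holds). Time passes only in rows, so rows that do not move let the fingers close. It gives the time, the measured TCP pose, the force, the opening and the grip force at its end, in the units of the state.
- ctrl.get_obs(): the state, without advancing time (a new reading comes with each control period).
- optics.get_image(name): name is "scene" or "side" or "wrist"; returns (picture, depth): 480x640x3 uint8, red, green, blue; 480x640 float32, m along the optical axis (not along the pixel's ray), 0 where there is no reading.
- optics.camera_params(name): a dict with "mtx" (3x3 intrinsics, pixels), "extrinsics" (4x4, takes a point from camera to world coordinates); the wrist camera has in their place "tool_from_camera" (4x4, takes a point from camera to tool coordinates, whose origin is the TCP and whose axes are the flange's). Camera axes: x right, y down, z forward; pixel columns grow to the right and rows downward; lengths in m; the calibration is good to about 2 mm. A picture is of the moment at which its call begins: read the wrist's pose just before it. camera_params takes no time and is no camera call.
- ctrl.finish_job(): hands the job in; it is judged then, once.
The state is a dict: "t": time; "q": joint angles; "dq": joint speeds; "effort": joint torques, N m; "tool_pos": TCP position; "tool_rot": TCP orientation; "contact_force": force on the tool from outside, world axes, zero at the start; "wrist_torque": the same for the moment, N m; "opening": finger opening in m; "grip_force": force on a finger pad.
Only numpy, scipy, OpenCV 4.12 (cv2) and the standard library are available. Lean on these libraries where they do the work, as an engineer would, in place of code of your own. Each camera call takes 0.05 s, during which the arm holds its last target. There are 200 camera calls.

## Working session

There is one attempt and no reset: what is moved stays moved. The work goes in short steps, Python scripts to look and compute and a shell command to move; the robot and the scene stay as the last step left them, time stands still between calls to the robot, and variables do not carry over. Pictures are saved under pics/ and viewed, at most 10 in all, crops included, and the job is handed in when it is done.

```bash
mkdir -p pics
cat > h.py <<'E'
import numpy as np, cv2
from scipy.spatial.transform import Rotation as R
from station import ctrl, optics
def snap(n):
    o=ctrl.get_obs(); p=optics.camera_params(n); im,d=optics.get_image(n)
    if n=='wrist':
        T=np.eye(4);T[:3,:3]=R.from_rotvec(o['tool_rot']).as_matrix();T[:3,3]=o['tool_pos'];E=T@p['tool_from_camera']
    else: E=p['extrinsics']
    return im,d,np.array(p['mtx']),np.array(E)
def cloud(d,K,E):
    v,u=np.mgrid[:480,:640]
    P=np.stack([(u-K[0,2])/K[0,0]*d,(v-K[1,2])/K[1,1]*d,d],-1)
    return P@E[:3,:3].T+E[:3,3]
def save(n,im): cv2.imwrite('pics/'+n,cv2.cvtColor(im,cv2.COLOR_RGB2BGR))
E
python3 - <<'E'
from h import *
for n in('scene','side'):
    im,d,K,E=snap(n); save(n+'.png',im); np.savez(n,im=im,d=d,K=K,E=E); print(n,E[:3,3],E[:3,2],K[0,0])
print(ctrl.get_obs(),ctrl.grasp_offset)
E
```

```text
scene [ 1.16205905 -0.0144512   1.04310809] [-0.58253319  0.0124815  -0.81271108] 535.3809592790736
side [ 0.13740665 -0.96145792  1.40682868] [ 0.23194439  0.56628482 -0.79090031] 614.2103591184763
{'t': 0.1, 'q': array([-1.18989615e-01,  5.32801696e-02,  1.61415171e+00, -4.49516878e-06,
        1.47598977e+00, -1.18963807e-01]), 'dq': array([ 6.46399106e-06, -2.03258459e-03, -2.52158076e-03, -6.08203913e-04,
        1.39769327e-05, -3.83131753e-04]), 'effort': array([ 6.14647306e-04, -3.94903493e+01, -3.71363103e+01, -4.52310599e-05,
        3.99340541e-03, -4.17574097e-05]), 'tool_pos': array([6.24441507e-01, 7.24174405e-05, 2.30195542e-01]), 'tool_rot': array([-2.22045466e+00, -2.22039831e+00,  1.78072220e-03]), 'contact_force': array([-0.32526398,  1.01927248, -0.07212984]), 'wrist_torque': array([ 0.01051604, -0.03982278, -0.00698833]), 'grip_force': 0.0, 'opening': 0.08530601845395408} 0.0187
```

View pics/scene.png

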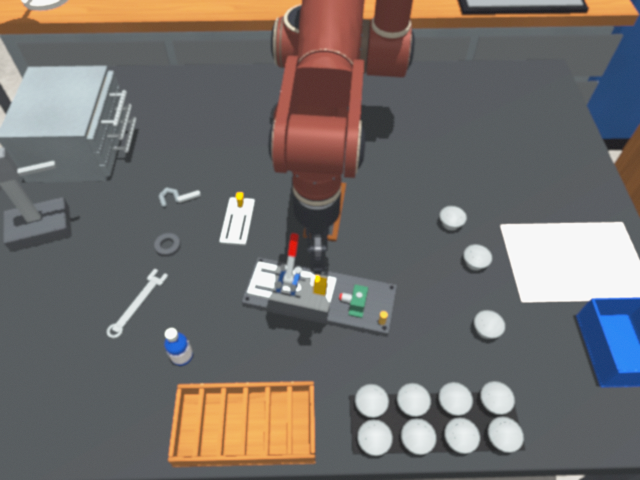

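View pics/side.png

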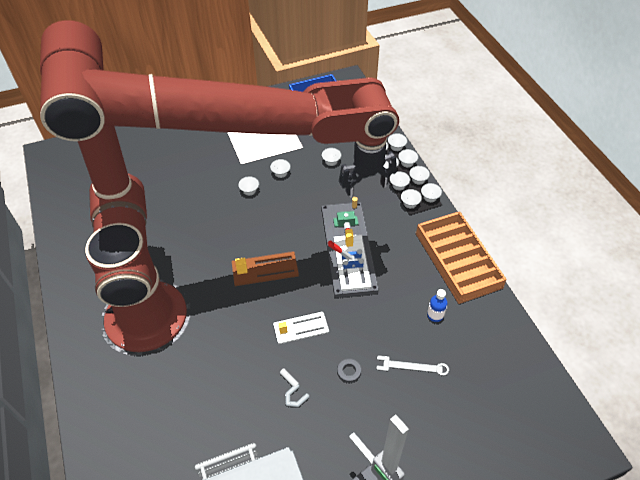

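The scene view shows the fixture lying roughly along world +y: stop post at (320,285), lever handle at (292,245), green block at (358,300), plug at (383,318). The brown and the small white stops lie loose away from it. Next I measure.

```bash
cat > m.py <<'E'
from h import *
def meas(im,d,K,E,tag):
    P=cloud(d,K,E); hsv=cv2.cvtColor(im,cv2.COLOR_RGB2HSV); H,S,V=[hsv[...,i].astype(int) for i in range(3)]
    box=(d>0)&(P[...,0]>.4)&(P[...,0]<.85)&(P[...,1]>-.3)&(P[...,1]<.3)&(P[...,2]<.16)
    out={}
    for n,m in dict(yellow=(H>18)&(H<32)&(S>150)&(V>100),green=(H>60)&(H<90)&(S>100),red=((H<6)|(H>174))&(S>170)&(V>90),blue=(H>100)&(H<125)&(S>120)).items():
        k,l,s,c=cv2.connectedComponentsWithStats((m&box).astype(np.uint8))
        for i in range(1,k):
            if s[i,4]<15: continue
            q=P[l==i]; zt=np.percentile(q[:,2],95); t=q[q[:,2]>zt-.006]
            r=cv2.minAreaRect((t[:,:2]*1000).astype(np.float32))
            print(tag,n,'px',c[i].round(),s[i,4],'ztop %.3f'%zt,'rect c',np.round(r[0],1),np.round(r[1],1),round(r[2],1),'mean',q.mean(0).round(4))
    for zl,zh in((.016,.024),(.027,.033)):
        m=box&(P[...,2]>zl)&(P[...,2]<zh)&(S<90)
        k,l,s,c=cv2.connectedComponentsWithStats(cv2.morphologyEx(m.astype(np.uint8),cv2.MORPH_CLOSE,np.ones((9,9))))
        i=1+np.argmax(s[1:,4]); q=P[(l==i)&m]; r=cv2.minAreaRect((q[:,:2]*1000).astype(np.float32))
        print(tag,'level',zl,len(q),'rect',np.round(r[0],1),np.round(r[1],1),round(r[2],2))
E
python3 - <<'E'
from m import *
for n in('scene','side'):
    z=np.load(n+'.npz'); meas(z['im'],z['d'],z['K'],z['E'],n)
E
```

```text
scene yellow px [320. 285.] 190 ztop 0.080 rect c [586.7   8.2] [21.  22.9] 88.2 mean [0.5914 0.0075 0.0662]
scene yellow px [383. 317.] 55 ztop 0.058 rect c [657.9 135.8] [12.1 11.7] 33.1 mean [0.6603 0.1353 0.0507]
scene green px [358. 302.] 327 ztop 0.056 rect c [611.3  89.5] [27.2 50.6] 76.4 mean [0.6212 0.0869 0.0464]
scene red px [293. 245.] 169 ztop 0.135 rect c [512.  -44.3] [11.2 12.6] 0.4 mean [ 0.5163 -0.0478  0.1093]
scene blue px [281. 276.] 26 ztop 0.060 rect c [560.9 -74.7] [ 6.6 21.7] 73.7 mean [ 0.5608 -0.0743  0.0575]
scene blue px [296. 279.] 47 ztop 0.060 rect c [569.5 -43.1] [ 9.5 26.3] 73.0 mean [ 0.569  -0.043   0.0572]
scene blue px [177. 345.] 309 ztop 0.088 rect c [ 720.  -275.9] [22.7 25.5] 30.6 mean [ 0.7237 -0.2739  0.0761]
scene level 0.016 3454 rect [585.2   8.4] [320.4 124.8] 75.41
scene level 0.027 1338 rect [573.5 -53.7] [181.2  92.3] 74.73
side yellow px [349. 238.] 98 ztop 0.080 rect c [582.6   3.7] [30.4 19.5] 67.3 mean [0.5833 0.0007 0.0634]
side green px [345. 219.] 206 ztop 0.056 rect c [609.   86.4] [29.7 47.9] 75.6 mean [0.6074 0.0837 0.0416]
side red px [334. 246.] 75 ztop 0.132 rect c [508.3 -45.9] [14.1 14.6] 8.7 mean [ 0.5182 -0.0505  0.117 ]
side blue px [355. 254.] 45 ztop 0.058 rect c [580.4 -49.6] [12.2 33.2] 65.3 mean [ 0.5818 -0.0498  0.0503]
side blue px [353. 264.] 88 ztop 0.061 rect c [557.6 -77.4] [14.6 40.9] 79.4 mean [ 0.5617 -0.0784  0.05  ]
side blue px [438. 303.] 188 ztop 0.088 rect c [ 711.3 -285.6] [17.9 25.7] 61.6 mean [ 0.709  -0.2864  0.0741]
side blue px [432. 319.] 23 ztop 0.014 rect c [ 697.9 -288. ] [ 5.9 28.1] 30.4 mean [ 0.7001 -0.2893  0.0076]
side level 0.016 1525 rect [583.7   6.9] [325.2 120.4] 75.36
side level 0.027 590 rect [572.7 -31.3] [233.  111.8] 75.35
```

The fixture yaw is −14.6°, so rolling +0.255 lines tool x up with fixture y and tool y with fixture x. The sizes match (320x121, block 50x30). I'll move over the post and look with the wrist camera.

```bash
python3 -m handwheel '[{"roll":0.085},{"roll":0.085},{"roll":0.085},{"ty":-20,"tx":-2},{"ty":-20,"tx":-2},{},{},{}]' 85 30
python3 - <<'E'
from m import *
o=ctrl.get_obs(); im,d,K,E=snap('wrist'); save('w1.png',im); np.savez('w1',im=im,d=d,K=K,E=E)
print(o['tool_pos'],R.from_rotvec(o['tool_rot']).as_matrix().round(4).tolist(),E[:3,3]); meas(im,d,K,E,'w')
E
```

```text
[6.24441507e-01 7.24174405e-05 2.30195542e-01] [[0.0, 1.0, -0.0018], [1.0, -0.0, 0.0002], [0.0002, -0.0018, -1.0]] [0.62466046 0.06588982 0.37397538]
w yellow px [275. 203.] 973 ztop 0.078 rect c [585.5  10. ] [27.7 19. ] 74.7 mean [0.588  0.0138 0.0721]
w red px [288. 146.] 28 ztop 0.038 rect c [596.3  54.7] [4.  4.4] 89.6 mean [0.5963 0.0547 0.0371]
w red px [298. 148.] 30 ztop 0.039 rect c [603.9  52.7] [3.3 4.7] 87.7 mean [0.6039 0.0528 0.036 ]
w red px [167. 297.] 1300 ztop 0.134 rect c [509.1 -42.2] [15.1 13. ] 81.2 mean [ 0.5192 -0.0425  0.1195]
w blue px [259. 263.] 686 ztop 0.058 rect c [566.9 -41.4] [10.3 42. ] 75.5 mean [ 0.5713 -0.0403  0.0526]
w blue px [258. 300.] 522 ztop 0.058 rect c [568.6 -75. ] [10.4 40.3] 76.2 mean [ 0.5689 -0.0732  0.0534]
w level 0.016 25988 rect [584.1   9.7] [319.8 120.2] 75.32
w level 0.027 10797 rect [568.3 -51.2] [178.8  80.1] 74.79$[0]: bad value
```

View pics/w1.png

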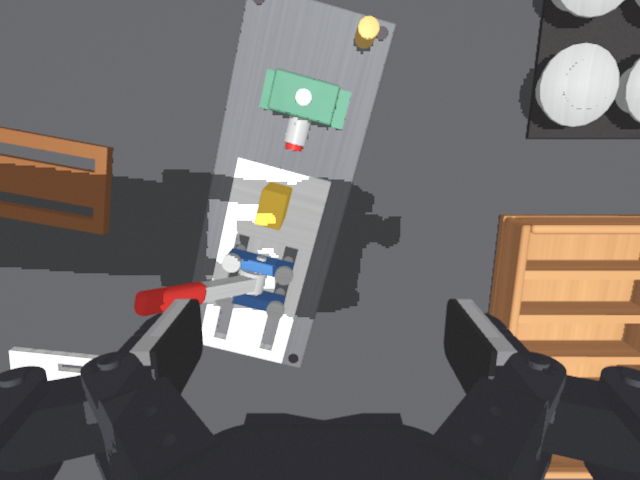

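Refused: a row seems to need all its keys. The wrist view gives the post top at (275,203), 27.7x19 mm, centre (585.5,10.0); the tip is at (293,147) and the lever handle at (167,297). So I need ty −40, roll 0.256, and about 190 mm down.

```bash
python3 -m handwheel '[{"tx":0,"ty":0,"tz":0,"roll":0.086},{"tx":0,"ty":0,"tz":0,"roll":0.085},{"tx":0,"ty":0,"tz":0,"roll":0.085},{"tx":0,"ty":-20,"tz":0,"roll":0},{"tx":0,"ty":-20,"tz":0,"roll":0},{"tx":0,"ty":0,"tz":25,"roll":0},{"tx":0,"ty":0,"tz":25,"roll":0},{"tx":0,"ty":0,"tz":25,"roll":0},{"tx":0,"ty":0,"tz":0,"roll":0},{"tx":0,"ty":0,"tz":0,"roll":0},{"tx":0,"ty":0,"tz":0,"roll":0}]' 85 30
python3 - <<'E'
from m import *
o=ctrl.get_obs(); im,d,K,E=snap('wrist'); np.savez('w2',im=im,d=d,K=K,E=E)
print(o['tool_pos'],R.from_rotvec(o['tool_rot']).as_matrix().round(4).tolist(),o['contact_force']); meas(im,d,K,E,'w')
E
```

```text
t: 1.07
tool_pos: [0.587, 0.01, 0.1576]
tool_rot: [2.486, 1.919, 0.002]
contact_force: [-0.2, 0.3, 0.1]
opening: 0.0851
grip_force: 0.0
[0.58696022 0.01002985 0.15757728] [[0.2532, 0.9674, 0.0014], [0.9674, -0.2532, -0.0002], [0.0002, 0.0014, -1.0]] [-0.20698607  0.30201267  0.09904637]
w yellow px [320. 243.] 1893 ztop 0.078 rect c [585.2  10.1] [28.1 18.8] 75.6 mean [0.586  0.0129 0.0732]
w red px [318. 164.] 36 ztop 0.038 rect c [595.2  55.1] [3.5 3.3] 75.7 mean [0.5952 0.0551 0.0363]
w red px [331. 163.] 37 ztop 0.038 rect c [603.7  52.9] [3.3 4.2] 71.3 mean [0.604  0.0529 0.0362]
w red px [229. 394.] 2269 ztop 0.130 rect c [513.6 -41.5] [ 9.4 18.1] 18.1 mean [ 0.5223 -0.0432  0.1156]
w blue px [319. 313.] 1273 ztop 0.058 rect c [571.  -42.3] [10. 54.] 75.4 mean [ 0.5715 -0.0399  0.0515]
w blue px [331. 357.] 881 ztop 0.058 rect c [569.1 -74.8] [10.7 41.2] 75.7 mean [ 0.5709 -0.0734  0.0526]
w blue px [552. 473.] 126 ztop 0.015 rect c [ 725.4 -259.6] [ 4.3 22.6] 59.5 mean [ 0.7253 -0.2591  0.0104]
w level 0.016 37041 rect [583.2   5.9] [300.3 120.5] 75.32
w level 0.027 15063 rect [568.5 -50.7] [177.7  80.3] 74.79
```

```bash
python3 -m handwheel '[{"tx":0,"ty":-1.7,"tz":25,"roll":0},{"tx":0,"ty":0,"tz":25,"roll":0},{"tx":0,"ty":0,"tz":25,"roll":0},{"tx":0,"ty":0,"tz":25,"roll":0},{"tx":0,"ty":0,"tz":17,"roll":0},{"tx":0,"ty":0,"tz":0,"roll":0},{"tx":0,"ty":0,"tz":0,"roll":0},{"tx":0,"ty":0,"tz":0,"roll":0}]' 85 30
python3 -m handwheel '[{"tx":0,"ty":0,"tz":0,"roll":0},{"tx":0,"ty":0,"tz":0,"roll":0},{"tx":0,"ty":0,"tz":0,"roll":0},{"tx":0,"ty":0,"tz":0,"roll":0},{"tx":0,"ty":0,"tz":0,"roll":0},{"tx":0,"ty":0,"tz":0,"roll":0},{"tx":0,"ty":0,"tz":0,"roll":0},{"tx":0,"ty":0,"tz":0,"roll":0},{"tx":0,"ty":0,"tz":0,"roll":0},{"tx":0,"ty":0,"tz":0,"roll":0},{"tx":0,"ty":0,"tz":0,"roll":0},{"tx":0,"ty":0,"tz":0,"roll":0}]' 5 30
```

```text
t: 1.78
tool_pos: [0.5866, 0.0103, 0.0419]
tool_rot: [2.485, 1.918, 0.005]
contact_force: [0.3, 0.5, 0.6]
opening: 0.085
grip_force: 0.0
t: 2.78
tool_pos: [0.585, 0.0105, 0.0397]
tool_rot: [2.486, 1.919, 0.001]
contact_force: [0.2, 0.0, 5.4]
opening: 0.0194
grip_force: 30.7
```

Gripped at 19.4 mm, which is the post's width. Now I slide most of the gap and note the drag.

```bash
python3 -m handwheel '[{"tx":1.5,"ty":0,"tz":0,"roll":0},{"tx":1.5,"ty":0,"tz":0,"roll":0},{"tx":1.5,"ty":0,"tz":0,"roll":0},{"tx":1.5,"ty":0,"tz":0,"roll":0},{"tx":1.5,"ty":0,"tz":0,"roll":0},{"tx":1.5,"ty":0,"tz":0,"roll":0},{"tx":1,"ty":0,"tz":0,"roll":0},{"tx":1,"ty":0,"tz":0,"roll":0},{"tx":1,"ty":0,"tz":0,"roll":0}]'
python3 -m handwheel '[{"tx":0.5,"ty":0,"tz":0,"roll":0},{"tx":0.5,"ty":0,"tz":0,"roll":0},{"tx":0.5,"ty":0,"tz":0,"roll":0}]'
python3 - <<'E'
from m import *
o=ctrl.get_obs(); im,d,K,E=snap('wrist'); save('w3.png',im[40:300,160:480].repeat(2,0).repeat(2,1))
M=R.from_rotvec(o['tool_rot']).as_matrix(); print(o['tool_pos'],(M.T@o['contact_force']).round(2)); meas(im,d,K,E,'w')
E
```

```text
t: 3.53
tool_pos: [0.588, 0.0208, 0.0398]
tool_rot: [2.485, 1.918, -0.002]
contact_force: [-1.9, -8.1, 6.6]
opening: 0.0198
grip_force: 31.2
t: 3.78
tool_pos: [0.5884, 0.0223, 0.0398]
tool_rot: [2.485, 1.919, -0.002]
contact_force: [-1.7, -4.3, 3.0]
opening: 0.0199
grip_force: 30.6
[0.58835971 0.02229174 0.03977724] [-4.57 -0.6  -3.03]
w yellow px [323. 339.] 8180 ztop 0.078 rect c [588.   21.7] [29.1 19.8] 75.3 mean [0.5893 0.0267 0.0708]
w red px [331. 222.] 353 ztop 0.039 rect c [599.6  53.6] [ 4.2 13. ] 74.2 mean [0.5995 0.0537 0.0369]
w level 0.016 59019 rect [598.1  62.7] [140.6 120.6] 75.31
w level 0.027 12085 rect [588.7  24.6] [46.4 80.5] 75.35
```

View pics/w3.png

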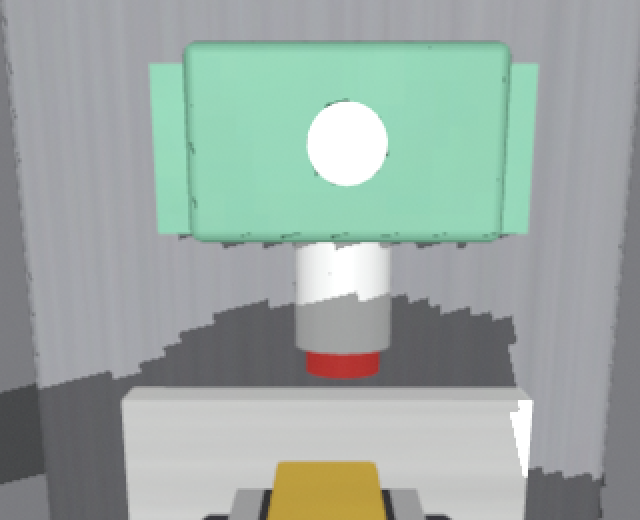

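The close view shows the nose edge at display row 388, the red tip face at 375, and the anvil in line with the nose. The gap is about 5.5 mm to the tip and 8.5 mm until the tip is fully in. Drag is about 4.5 N. Creeping on.

```bash
cat > f.py <<'E'
from h import *
o=ctrl.get_obs(); M=R.from_rotvec(o['tool_rot']).as_matrix(); p=(o['tool_pos']-[.5841,.0097,0])*1000
print('t%.2f fixx %.2f fixy %.2f z %.1f'%(o['t'],p@[.9673,-.2538,0],p@[.2538,.9673,0],p[2]),'Ftool',(M.T@o['contact_force']).round(2))
E
python3 -m handwheel '[{"tx":0.4,"ty":0,"tz":0,"roll":0},{"tx":0.4,"ty":0,"tz":0,"roll":0},{"tx":0.4,"ty":0,"tz":0,"roll":0},{"tx":0.4,"ty":0,"tz":0,"roll":0},{"tx":0.4,"ty":0,"tz":0,"roll":0},{"tx":0.4,"ty":0,"tz":0,"roll":0}]' >/dev/null; python3 f.py
python3 -m handwheel '[{"tx":0.4,"ty":0,"tz":0,"roll":0},{"tx":0.4,"ty":0,"tz":0,"roll":0},{"tx":0.4,"ty":0,"tz":0,"roll":0},{"tx":0.4,"ty":0,"tz":0,"roll":0}]' >/dev/null; python3 f.py
python3 -m handwheel '[{"tx":0.2,"ty":0,"tz":0,"roll":0},{"tx":0.2,"ty":0,"tz":0,"roll":0},{"tx":0.2,"ty":0,"tz":0,"roll":0},{"tx":0.2,"ty":0,"tz":0,"roll":0}]' >/dev/null; python3 f.py
python3 -m handwheel '[{"tx":0.2,"ty":0,"tz":0,"roll":0},{"tx":0.2,"ty":0,"tz":0,"roll":0},{"tx":0.2,"ty":0,"tz":0,"roll":0},{"tx":0.2,"ty":0,"tz":0,"roll":0}]' >/dev/null; python3 f.py
```

```text
t4.33 fixx 0.88 fixy 15.64 z 39.8 Ftool [-5.13 -0.12 -2.42]
t4.67 fixx 0.85 fixy 17.20 z 39.7 Ftool [-5.71  0.94 -6.5 ]
t5.00 fixx 0.88 fixy 17.87 z 39.8 Ftool [-6.74  0.73 -6.2 ]
t5.33 fixx 0.82 fixy 18.66 z 39.8 Ftool [-5.84  0.31 -5.61]
```

```bash
for i in 1; do
python3 -m handwheel '[{"tx":0.2,"ty":0,"tz":0,"roll":0},{"tx":0.2,"ty":0,"tz":0,"roll":0},{"tx":0.2,"ty":0,"tz":0,"roll":0},{"tx":0.2,"ty":0,"tz":0,"roll":0}]' >/dev/null; python3 f.py
python3 -m handwheel '[{"tx":0.2,"ty":0,"tz":0,"roll":0},{"tx":0.2,"ty":0,"tz":0,"roll":0},{"tx":0.2,"ty":0,"tz":0,"roll":0}]' >/dev/null; python3 f.py
python3 -m handwheel '[{"tx":0.2,"ty":0,"tz":0,"roll":0},{"tx":0.2,"ty":0,"tz":0,"roll":0}]' >/dev/null; python3 f.py
done
python3 - <<'E'
from m import *
im,d,K,E=snap('wrist'); save('w4.png',im[40:300,160:480].repeat(2,0).repeat(2,1)); meas(im,d,K,E,'w')
E
```

```text
t5.67 fixx 0.80 fixy 19.39 z 39.7 Ftool [-8.1   0.27 -4.68]
t5.92 fixx 0.84 fixy 19.83 z 39.8 Ftool [-6.96  0.89 -5.59]
t6.08 fixx 0.80 fixy 20.17 z 39.7 Ftool [-6.55  0.41 -4.05]
w yellow px [323. 339.] 8180 ztop 0.078 rect c [589.7  28.5] [28.6 19.7] 75.1 mean [0.591  0.0334 0.0707]
w red px [331. 239.] 250 ztop 0.039 rect c [599.8  54.1] [ 3.5 12.7] 73.1 mean [0.5997 0.0541 0.037 ]
w level 0.016 60494 rect [599.7  69.3] [140.4 120.6] 75.24
w level 0.027 11855 rect [590.5  32.4] [49.2 80.4] 75.47
```

View pics/w4.png

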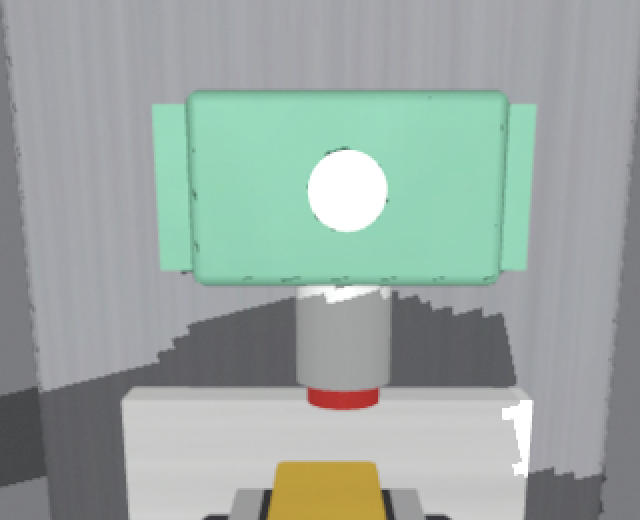

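The tip (row 388–408) now touches the nose and shows about 1 mm less than before, so roughly 2 mm remain.

```bash
python3 -m handwheel '[{"tx":0.2,"ty":0,"tz":0,"roll":0},{"tx":0.2,"ty":0,"tz":0,"roll":0},{"tx":0.2,"ty":0,"tz":0,"roll":0}]' >/dev/null; python3 f.py
python3 -m handwheel '[{"tx":0.2,"ty":0,"tz":0,"roll":0},{"tx":0.2,"ty":0,"tz":0,"roll":0}]' >/dev/null; python3 f.py
python3 -m handwheel '[{"tx":0.2,"ty":0,"tz":0,"roll":0},{"tx":0.2,"ty":0,"tz":0,"roll":0}]' >/dev/null; python3 f.py
```

```text
t6.38 fixx 0.84 fixy 20.68 z 39.8 Ftool [-8.59 -1.33 -6.32]
t6.55 fixx 0.77 fixy 21.06 z 39.7 Ftool [-8.62 -0.45 -6.64]
t6.72 fixx 0.83 fixy 21.44 z 39.8 Ftool [-9.29  0.45 -6.83]
```

```bash
python3 -m handwheel '[{"tx":0.2,"ty":0,"tz":0,"roll":0},{"tx":0,"ty":0,"tz":0,"roll":0}]' >/dev/null; python3 f.py
python3 -m handwheel '[{"tx":0.2,"ty":0,"tz":0,"roll":0},{"tx":0,"ty":0,"tz":0,"roll":0}]' >/dev/null; python3 f.py
python3 - <<'E'
from m import *
im,d,K,E=snap('wrist'); 
hsv=cv2.cvtColor(im,cv2.COLOR_RGB2HSV); m=((hsv[...,0]<6)|(hsv[...,0]>174))&(hsv[...,1]>150)
r=m[150:280,310:352]; print('red rows',np.where(r.sum(1)>8)[0]+150)
save('w5.png',im[160:280,270:390].repeat(5,0).repeat(5,1))
E
python3 f.py
```

```text
t6.88 fixx 0.81 fixy 21.61 z 39.8 Ftool [-7.66 -0.21 -6.24]
t7.05 fixx 0.82 fixy 21.79 z 39.8 Ftool [-7.63 -1.03 -5.72]
red rows [240 241 242 243]
t7.10 fixx 0.82 fixy 21.78 z 39.8 Ftool [-7.56 -0.27 -5.64]
```

View pics/w5.png

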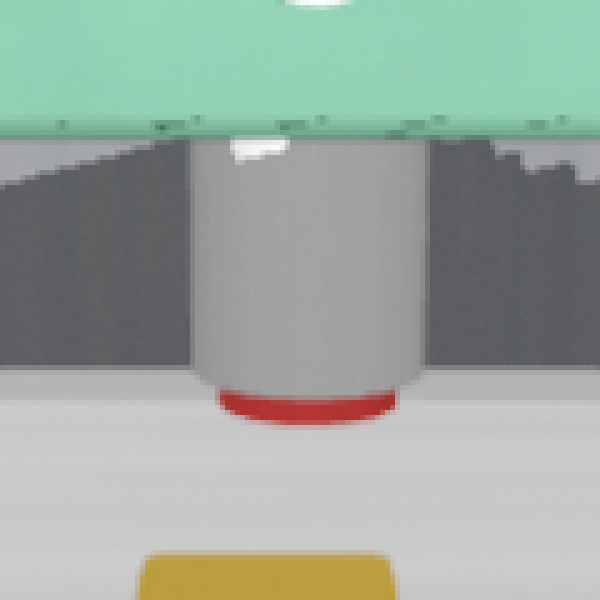

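The red shows about 2.3 mm, down from about 5.1, so the tip is nearly all in. I go in single small steps.

```bash
python3 -m handwheel '[{"tx":0.2,"ty":0,"tz":0,"roll":0},{"tx":0,"ty":0,"tz":0,"roll":0}]' >/dev/null; python3 f.py
python3 -m handwheel '[{"tx":0.2,"ty":0,"tz":0,"roll":0},{"tx":0,"ty":0,"tz":0,"roll":0}]' >/dev/null; python3 f.py
```

```text
t7.27 fixx 0.82 fixy 21.97 z 39.8 Ftool [-7.34 -0.14 -5.55]
t7.43 fixx 0.81 fixy 22.14 z 39.8 Ftool [-8.8   0.18 -5.  ]
```

```bash
python3 -m handwheel '[{"tx":0.2,"ty":0,"tz":0,"roll":0},{"tx":0,"ty":0,"tz":0,"roll":0}]' >/dev/null; python3 f.py
python3 -m handwheel '[{"tx":0.1,"ty":0,"tz":0,"roll":0},{"tx":0,"ty":0,"tz":0,"roll":0}]' >/dev/null; python3 f.py
```

```text
t7.60 fixx 0.80 fixy 22.32 z 39.8 Ftool [-8.28  0.23 -6.09]
t7.77 fixx 0.81 fixy 22.36 z 39.8 Ftool [-7.98 -0.68 -5.83]
```

```bash
python3 -m handwheel '[{"tx":0.15,"ty":0,"tz":0,"roll":0},{"tx":0,"ty":0,"tz":0,"roll":0}]' >/dev/null; python3 f.py
python3 -m handwheel '[{"tx":0.15,"ty":0,"tz":0,"roll":0},{"tx":0,"ty":0,"tz":0,"roll":0}]' >/dev/null; python3 f.py
```

```text
t7.93 fixx 0.84 fixy 22.43 z 39.8 Ftool [-7.46 -0.35 -5.21]
t8.10 fixx 0.82 fixy 22.49 z 39.8 Ftool [-9.34  0.14 -5.77]
```

```bash
for i in 1 2 3 4; do python3 -m handwheel '[{"tx":0,"ty":0,"tz":0,"roll":0}]' >/dev/null; python3 f.py; done
python3 - <<'E'
from h import *
im,d,K,E=snap('wrist'); 
hsv=cv2.cvtColor(im,cv2.COLOR_RGB2HSV); m=((hsv[...,0]<6)|(hsv[...,0]>174))&(hsv[...,1]>150)
r=m[150:280,310:352]; print('red rows',np.where(r.sum(1)>8)[0]+150,r.sum())
im,d,K,E=0,0,0,0
E
```

```text
t8.18 fixx 0.80 fixy 22.48 z 39.8 Ftool [-8.86 -0.97 -5.06]
t8.27 fixx 0.80 fixy 22.48 z 39.8 Ftool [-8.28 -0.4  -6.25]
t8.35 fixx 0.81 fixy 22.48 z 39.8 Ftool [-8.66 -0.46 -6.73]
t8.43 fixx 0.83 fixy 22.47 z 39.8 Ftool [-9.37 -0.05 -6.32]
red rows [241 242 243] 65
```

```bash
python3 -m handwheel '[{"tx":0.2,"ty":0,"tz":0,"roll":0}]' >/dev/null
for i in 1 2 3 4; do python3 -m handwheel '[{"tx":0,"ty":0,"tz":0,"roll":0}]' >/dev/null; python3 f.py; done
python3 -m handwheel '[{"tx":0.2,"ty":0,"tz":0,"roll":0}]' >/dev/null
for i in 1 2 3 4; do python3 -m handwheel '[{"tx":0,"ty":0,"tz":0,"roll":0}]' >/dev/null; python3 f.py; done
```

```text
t8.65 fixx 0.83 fixy 22.49 z 39.8 Ftool [-9.49  0.04 -5.53]
t8.73 fixx 0.80 fixy 22.48 z 39.8 Ftool [-8.73 -0.7  -5.06]
t8.82 fixx 0.81 fixy 22.49 z 39.8 Ftool [-9.65 -0.02 -6.65]
t8.90 fixx 0.82 fixy 22.49 z 39.8 Ftool [-8.82 -0.02 -7.64]
t9.07 fixx 0.82 fixy 22.53 z 39.8 Ftool [-10.87  -0.95  -6.14]
t9.15 fixx 0.83 fixy 22.53 z 39.8 Ftool [-9.75 -1.32 -5.86]
t9.23 fixx 0.83 fixy 22.55 z 39.8 Ftool [-10.58  -1.11  -6.91]
t9.32 fixx 0.82 fixy 22.55 z 39.8 Ftool [-10.56  -0.64  -6.14]
```

It is firm now: 0.4 mm commanded gave 0.07 mm of motion and the total force rose to 10.4 N. Less drag of about 5.5 N, that is roughly 5 N on the anvil, held for over 0.3 s. Now I release, rise and check.

```bash
python3 -m handwheel '[{"tx":0,"ty":0,"tz":0,"roll":0},{"tx":0,"ty":0,"tz":0,"roll":0},{"tx":0,"ty":0,"tz":0,"roll":0},{"tx":0,"ty":0,"tz":0,"roll":0},{"tx":0,"ty":0,"tz":0,"roll":0},{"tx":0,"ty":0,"tz":0,"roll":0},{"tx":0,"ty":0,"tz":0,"roll":0},{"tx":0,"ty":0,"tz":0,"roll":0}]' 60; python3 f.py
python3 - <<'E'
from h import *
im,d,K,E=snap('wrist'); 
hsv=cv2.cvtColor(im,cv2.COLOR_RGB2HSV); m=((hsv[...,0]<6)|(hsv[...,0]>174))&(hsv[...,1]>150)
r=m[150:280,310:352]; print('red rows',np.where(r.sum(1)>8)[0]+150,r.sum())
E
python3 -m handwheel '[{"tx":0,"ty":0,"tz":25,"roll":0},{"tx":0,"ty":0,"tz":0,"roll":0}]' '-' 'x' 2>&1 | tail -1
python3 -m handwheel '[{"tx":0,"ty":0,"tz":-10,"roll":0},{"tx":0,"ty":0,"tz":-20,"roll":0},{"tx":0,"ty":0,"tz":-25,"roll":0},{"tx":0,"ty":0,"tz":-30,"roll":0},{"tx":0,"ty":0,"tz":-30,"roll":0},{"tx":0,"ty":0,"tz":0,"roll":0},{"tx":0,"ty":0,"tz":0,"roll":0},{"tx":0,"ty":0,"tz":0,"roll":0}]'; python3 f.py
python3 - <<'E'
from m import *
im,d,K,E=snap('wrist'); save('w6.png',im); meas(im,d,K,E,'w')
E
```

```text
t: 9.98
tool_pos: [0.5907, 0.034, 0.0393]
tool_rot: [-2.487, -1.92, -0.0]
contact_force: [0.5, -0.9, 0.2]
opening: 0.06
grip_force: 0.0
t9.98 fixx 0.24 fixy 25.19 z 39.3 Ftool [-0.7   0.69 -0.24]
red rows [249 250 251] 65
invalid input: not JSON, or not a number
t: 10.7
tool_pos: [0.5906, 0.0339, 0.1545]
tool_rot: [2.487, 1.92, 0.0]
contact_force: [0.5, -0.2, -0.6]
opening: 0.0599
grip_force: 0.0
t10.70 fixx 0.11 fixy 25.03 z 154.5 Ftool [-0.05  0.48  0.61]
w yellow px [324. 249.] 1956 ztop 0.078 rect c [590.4  30.8] [27.8 18.6] 74.9 mean [0.5911 0.0339 0.0726]
w red px [254. 411.] 277 ztop 0.111 rect c [523.9 -38.9] [2.5 5.2] 78.1 mean [ 0.5302 -0.0411  0.1014]
w blue px [323. 347.] 1409 ztop 0.058 rect c [570.9 -42.4] [10.6 53.6] 75.3 mean [ 0.5716 -0.0397  0.051 ]
w blue px [289. 377.] 34 ztop 0.044 rect c [540.4 -62.8] [1.4 5.6] 66.0 mean [ 0.5398 -0.0627  0.0406]
w blue px [337. 389.] 869 ztop 0.058 rect c [569.3 -75. ] [10.5 40.6] 77.4 mean [ 0.5723 -0.0735  0.052 ]
w level 0.016 35664 rect [588.2  25.5] [287.4 120.5] 75.27
w level 0.027 14663 rect [577.3 -17.6] [193.   80.3] 75.16
```

View pics/w6.png

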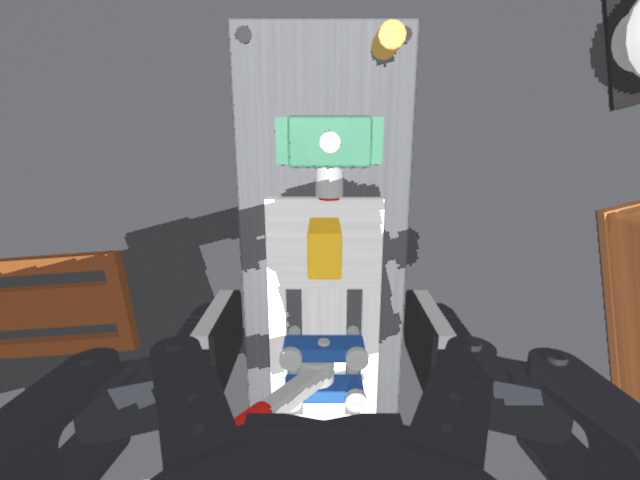

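The red patch is unchanged after release (65 px, 3 rows), so the tip stays in; the nose sits at row 198 against the tip at (330,197). Next I close the fingers and go above the lever: tx −95, ty −50, with the tool 20 mm higher first.

```bash
python3 -m handwheel '[{"tx":0,"ty":0,"tz":-20,"roll":0},{"tx":-25,"ty":-12.5,"tz":0,"roll":0},{"tx":-25,"ty":-12.5,"tz":0,"roll":0},{"tx":-25,"ty":-12.5,"tz":0,"roll":0},{"tx":-20,"ty":-12.5,"tz":0,"roll":0},{"tx":0,"ty":0,"tz":0,"roll":0},{"tx":0,"ty":0,"tz":0,"roll":0},{"tx":0,"ty":0,"tz":0,"roll":0},{"tx":0,"ty":0,"tz":0,"roll":0},{"tx":0,"ty":0,"tz":0,"roll":0},{"tx":0,"ty":0,"tz":0,"roll":0},{"tx":0,"ty":0,"tz":0,"roll":0}]' 0 ; python3 f.py
python3 - <<'E'
from m import *
for n in('side',):
    im,d,K,E=snap(n); save('s2.png',im[130:310,250:430].repeat(3,0).repeat(3,1)); meas(im,d,K,E,n)
E
```

```text
t: 11.75
tool_pos: [0.5186, -0.045, 0.1742]
tool_rot: [-2.486, -1.921, 0.0]
contact_force: [0.4, -0.4, 0.6]
opening: 0.0002
grip_force: 0.0
t11.75 fixx -49.51 fixy -69.49 z 174.2 Ftool [-0.32  0.49 -0.61]
side yellow px [348. 235.] 63 ztop 0.075 rect c [586.   15.1] [ 6.2 17. ] 44.0 mean [0.5867 0.0156 0.0564]
side green px [354. 221.] 45 ztop 0.054 rect c [626.1  69.3] [6.5 3.1] 67.7 mean [0.6306 0.0743 0.0333]
side red px [334. 246.] 71 ztop 0.134 rect c [507. -46.] [15.4 13. ] 44.8 mean [ 0.5184 -0.0507  0.1168]
side blue px [355. 254.] 42 ztop 0.060 rect c [575.9 -49.6] [12.1 19. ] 61.4 mean [ 0.5814 -0.0502  0.0508]
side blue px [353. 264.] 88 ztop 0.059 rect c [558.2 -76.4] [13.7 46.5] 72.5 mean [ 0.5616 -0.0784  0.0493]
side blue px [438. 303.] 185 ztop 0.088 rect c [ 711.2 -283.5] [17.4 27.8] 56.7 mean [ 0.7091 -0.2861  0.0739]
side blue px [432. 319.] 25 ztop 0.016 rect c [ 696.2 -288.5] [ 5.3 25.9] 25.3 mean [ 0.7009 -0.2904  0.0083]
side level 0.016 1169 rect [582.8   3.4] [321.2 120.7] 75.52
side level 0.027 569 rect [577.4 -22. ] [213.7 113.8] 76.77
```

View pics/s2.png

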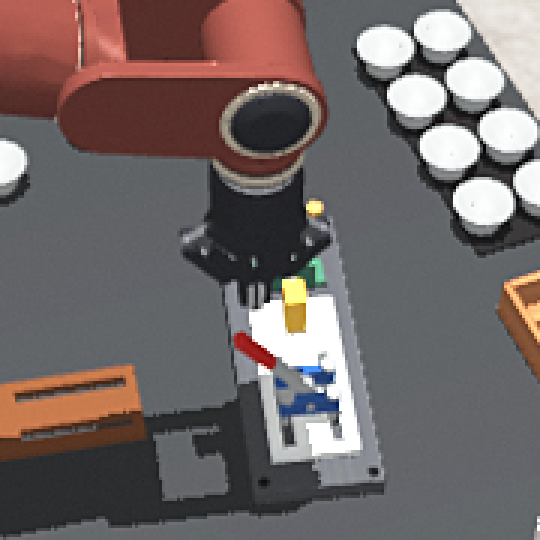

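The shut fingers (crop (255,300)) stand above the raised handle (240,340). Pressing down with force checks.

```bash
python3 -m handwheel '[{"tx":0,"ty":0,"tz":15,"roll":0},{"tx":0,"ty":0,"tz":15,"roll":0},{"tx":0,"ty":0,"tz":6,"roll":0},{"tx":0,"ty":0,"tz":5,"roll":0},{"tx":0,"ty":0,"tz":5,"roll":0}]' >/dev/null; python3 f.py
python3 -m handwheel '[{"tx":0,"ty":0,"tz":5,"roll":0},{"tx":0,"ty":0,"tz":5,"roll":0},{"tx":0,"ty":0,"tz":5,"roll":0}]' >/dev/null; python3 f.py
python3 -m handwheel '[{"tx":0,"ty":0,"tz":5,"roll":0},{"tx":0,"ty":0,"tz":5,"roll":0},{"tx":0,"ty":0,"tz":5,"roll":0}]' >/dev/null; python3 f.py
```

```text
t12.22 fixx -49.16 fixy -69.87 z 128.5 Ftool [ 0.04  1.74 -2.5 ]
t12.47 fixx -48.44 fixy -69.92 z 114.4 Ftool [-0.44  2.34 -4.79]
t12.72 fixx -49.46 fixy -69.99 z 98.2 Ftool [ 0.11  0.22 -4.12]
```

Commanded z is about 94 mm now. The lever is turning under 4–5 N; I carry on, more slowly once the cam bites.

```bash
python3 -m handwheel '[{"tx":0,"ty":0,"tz":4,"roll":0},{"tx":0,"ty":0,"tz":4,"roll":0},{"tx":0,"ty":0,"tz":4,"roll":0}]' >/dev/null; python3 f.py
python3 -m handwheel '[{"tx":0,"ty":0,"tz":3,"roll":0},{"tx":0,"ty":0,"tz":3,"roll":0},{"tx":0,"ty":0,"tz":3,"roll":0}]' >/dev/null; python3 f.py
python3 -m handwheel '[{"tx":0,"ty":0,"tz":2,"roll":0},{"tx":0,"ty":0,"tz":2,"roll":0},{"tx":0,"ty":0,"tz":2,"roll":0}]' >/dev/null; python3 f.py
```

```text
t12.97 fixx -49.85 fixy -69.96 z 85.9 Ftool [ 0.96 -0.73 -6.07]
t13.22 fixx -50.08 fixy -69.96 z 76.9 Ftool [ 0.11 -1.8  -6.28]
t13.47 fixx -49.91 fixy -69.94 z 71.5 Ftool [-1.000e-02 -3.870e+00 -1.007e+01]
```

```bash
python3 -m handwheel '[{"tx":0,"ty":0,"tz":2,"roll":0},{"tx":0,"ty":0,"tz":1,"roll":0},{"tx":0,"ty":0,"tz":1,"roll":0}]' >/dev/null; python3 f.py
python3 -m handwheel '[{"tx":0,"ty":0,"tz":1,"roll":0},{"tx":0,"ty":0,"tz":1,"roll":0},{"tx":0,"ty":0,"tz":0,"roll":0}]' >/dev/null; python3 f.py
```

```text
t13.72 fixx -50.26 fixy -69.92 z 67.7 Ftool [ 0.32 -1.5  -8.62]
t13.97 fixx -50.39 fixy -69.91 z 65.7 Ftool [ 0.07 -3.6  -9.59]
```

```bash
python3 -m handwheel '[{"tx":0,"ty":0,"tz":1.5,"roll":0},{"tx":0,"ty":0,"tz":1.5,"roll":0},{"tx":0,"ty":0,"tz":1.5,"roll":0},{"tx":0,"ty":0,"tz":0,"roll":0}]' >/dev/null; python3 f.py
python3 -m handwheel '[{"tx":0,"ty":0,"tz":1.5,"roll":0},{"tx":0,"ty":0,"tz":1.5,"roll":0},{"tx":0,"ty":0,"tz":0,"roll":0}]' >/dev/null; python3 f.py
python3 -m handwheel '[{"tx":0,"ty":0,"tz":1.5,"roll":0},{"tx":0,"ty":0,"tz":1,"roll":0},{"tx":0,"ty":0,"tz":0,"roll":0}]' >/dev/null; python3 f.py
```

```text
t14.30 fixx -50.75 fixy -69.89 z 61.1 Ftool [  0.18  -6.43 -10.25]
t14.55 fixx -51.51 fixy -69.88 z 57.5 Ftool [ 0.32 -6.03 -9.19]
t14.80 fixx -51.63 fixy -69.87 z 54.9 Ftool [-0.74 -6.66 -9.23]
```

```bash
python3 -m handwheel '[{"tx":0,"ty":0,"tz":1,"roll":0},{"tx":0,"ty":0,"tz":1,"roll":0},{"tx":0,"ty":0,"tz":0,"roll":0}]' >/dev/null; python3 f.py
python3 -m handwheel '[{"tx":0,"ty":0,"tz":1,"roll":0},{"tx":0,"ty":0,"tz":0,"roll":0}]' >/dev/null; python3 f.py
python3 -m handwheel '[{"tx":0,"ty":0,"tz":1,"roll":0},{"tx":0,"ty":0,"tz":0,"roll":0}]' >/dev/null; python3 f.py
```

```text
t15.05 fixx -51.70 fixy -69.85 z 53.5 Ftool [  0.22  -8.24 -13.21]
t15.22 fixx -51.62 fixy -69.88 z 53.3 Ftool [ -0.91 -11.51 -19.45]
t15.38 fixx -51.57 fixy -69.85 z 53.2 Ftool [ -0.61 -13.35 -23.39]
```

Hard stop reached: z is 53.2 mm and stays there while the force climbs to 23 N. I hold briefly, rise and check.

```bash
python3 -m handwheel '[{"tx":0,"ty":0,"tz":0,"roll":0},{"tx":0,"ty":0,"tz":0,"roll":0},{"tx":0,"ty":0,"tz":0,"roll":0},{"tx":0,"ty":0,"tz":-5,"roll":0},{"tx":0,"ty":0,"tz":-10,"roll":0},{"tx":0,"ty":0,"tz":-25,"roll":0},{"tx":0,"ty":0,"tz":-30,"roll":0},{"tx":0,"ty":0,"tz":-30,"roll":0},{"tx":0,"ty":0,"tz":-30,"roll":0},{"tx":0,"ty":0,"tz":0,"roll":0},{"tx":0,"ty":0,"tz":0,"roll":0},{"tx":0,"ty":0,"tz":0,"roll":0}]'
python3 -m handwheel '[{"tx":-25,"ty":0,"tz":0,"roll":0},{"tx":-25,"ty":0,"tz":0,"roll":0},{"tx":-25,"ty":0,"tz":0,"roll":0},{"tx":-25,"ty":0,"tz":0,"roll":0},{"tx":0,"ty":0,"tz":0,"roll":0},{"tx":0,"ty":0,"tz":0,"roll":0}]'
python3 - <<'E'
from m import *
im,d,K,E=snap('wrist'); save('w7.png',im); meas(im,d,K,E,'w')
E
```

```text
t: 16.38
tool_pos: [0.5176, -0.0452, 0.1801]
tool_rot: [-2.486, -1.919, 0.002]
contact_force: [0.3, 0.1, -1.0]
opening: -0.0
grip_force: 0.0
t: 16.88
tool_pos: [0.4916, -0.1424, 0.1789]
tool_rot: [-2.486, -1.914, 0.003]
contact_force: [0.2, 0.2, 0.7]
opening: -0.0
grip_force: 0.0
w red px [277.  75.] 2062 ztop 0.056 rect c [488.8 -38.3] [15.4 49.9] 75.3 mean [ 0.4886 -0.0386  0.0539]
w blue px [409.  48.] 1035 ztop 0.058 rect c [571.3 -43.5] [ 9.8 32.1] 74.7 mean [ 0.5713 -0.0447  0.0547]
w blue px [363.  57.] 34 ztop 0.051 rect c [543.4 -40.6] [1.  3.6] 46.3 mean [ 0.5443 -0.0408  0.0436]
w blue px [407. 102.] 805 ztop 0.058 rect c [563.3 -74.2] [ 9.6 30.6] 75.1 mean [ 0.5632 -0.0746  0.0565]
w blue px [607. 295.] 497 ztop 0.015 rect c [ 704.4 -268.1] [42.4 17.5] 48.2 mean [ 0.7019 -0.2653  0.0098]
w level 0.016 12174 rect [561.5 -77.1] [140.  120.2] 75.3
w level 0.027 7051 rect [565.4 -64. ] [108.2  80.5] 75.13
```

View pics/w7.png

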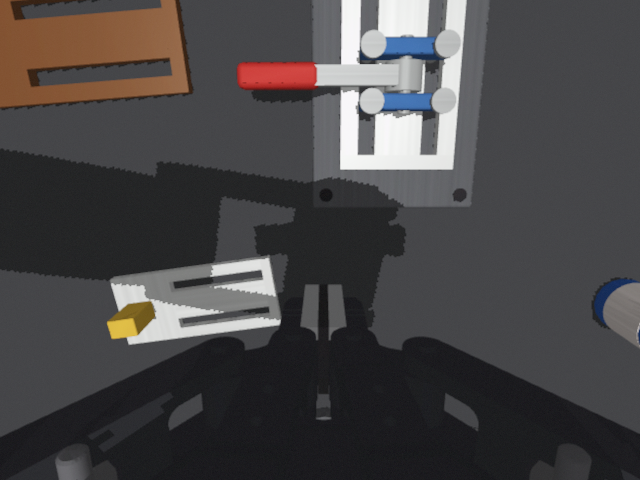

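The lever lies level: handle at (277,75), top at z 54–56 mm. One last check from above that the tip is still in.

```bash
python3 -m handwheel '[{"tx":25,"ty":10,"tz":0,"roll":0},{"tx":25,"ty":10,"tz":0,"roll":0},{"tx":25,"ty":10,"tz":0,"roll":0},{"tx":25,"ty":10,"tz":0,"roll":0},{"tx":25,"ty":10,"tz":0,"roll":0},{"tx":25,"ty":0,"tz":0,"roll":0},{"tx":25,"ty":0,"tz":0,"roll":0},{"tx":20,"ty":0,"tz":0,"roll":0},{"tx":0,"ty":0,"tz":0,"roll":0},{"tx":0,"ty":0,"tz":0,"roll":0},{"tx":0,"ty":0,"tz":0,"roll":0},{"tx":0,"ty":0,"tz":0,"roll":0}]'
python3 - <<'E'
from m import *
im,d,K,E=snap('wrist'); save('w8.png',im[100:300,220:440].repeat(3,0).repeat(3,1)[:,:]); meas(im,d,K,E,'w')
E
```

```text
t: 17.93
tool_pos: [0.5903, 0.0335, 0.1809]
tool_rot: [-2.487, -1.919, 0.001]
contact_force: [-0.2, 0.8, -0.5]
opening: 0.0001
grip_force: 0.0
w yellow px [324. 237.] 1564 ztop 0.078 rect c [590.5  30.6] [28.3 18.7] 74.9 mean [0.5912 0.0336 0.0731]
w red px [192. 343.] 104 ztop 0.054 rect c [473.8 -26.4] [14.   4.2] 5.8 mean [ 0.4729 -0.0266  0.0516]
w red px [247. 343.] 43 ztop 0.054 rect c [512.1 -36.5] [4.  5.7] 23.0 mean [ 0.5124 -0.0368  0.0508]
w level 0.016 28144 rect [593.5  45.6] [245.  120.5] 75.29
w level 0.027 8929 rect [584.9  11.1] [132.5  80.3] 75.17
```

View pics/w8.png

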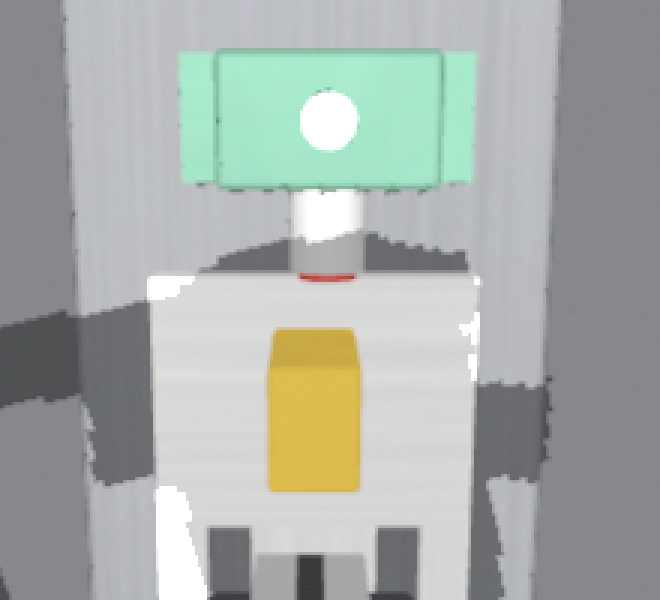

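The post has not moved (590.5,30.6 against 590.4,30.8 before locking), and the tip at crop (327,278) shows only a sliver against the nose. Handing in.

```bash
python3 -c "
from station import ctrl; print(ctrl.finish_job())"
```

```text
the job is handed in; nothing more can be done
None
```

The stop is set against the anvil with its sprung tip in, the cam lever is fully down on its hard stop, and the arm stands clear; I handed the job in at about 18 s, but no verdict came back.

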